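# Index the carving stand and lock it

### The arm

A 6-joint arm with a two-finger parallel gripper is mounted at the origin on the work surface. World frame = base frame: x ahead of the robot, y to its left, z up, the work surface at z = 0. Lengths are in m, angles in rad, forces in N, time in s.
With the tool pointing down it reaches from about 0.275 to 0.975 m from the base axis. Payload 8.4 kg.
Tool frame: the origin (TCP) lies between the finger pads; the fingertips stand 17 mm ahead of it and the grasp point (between the pads) lies 2 mm behind it; z points along the fingers, y is the direction in which the jaws open and shut (so a half turn about z gives the same grasp; the last joint's range is limited). The gripper opens to 92 mm and grips with 3 to 60 N. Pads are 20 mm wide; open, the fingers measure 128 mm over their backs; the gripper's body (75 mm by 189 mm) begins 69 mm behind the grasp point.
Start: joints at [-1.276, 0.353, 1.633, -0, 1.155, -0.002], TCP at [0.183, -0.598, 0.193] pointing down, gripper open.
Joint ranges: [-2.63, 2.63], [-0.92, 2.1], [0.06, 2.66], [-1.3, 4.44], [0, 2.69], [-3.02, 3.02]. Speed limits (rad/s): [2.22, 2.22, 2.79, 3.14, 3.14, 3.14].

### API

Orientations are given as a rotation vector (axis times angle).
In Python, from station import manip gives the robot as it stands.
- The arm moves only by the shell command python3 -m jog 'ROWS'. ROWS is JSON, a list of rows, each an object with "gripper": the opening, from 0 (shut) to 1 (fully open); "delta_pos": the shift along the world's x, y, z in cm, a list of three; "turn": the turn, a rotation vector about the world's x, y, z in degrees, a list of three. A call has 1 to 12 rows; each row is the pose to reach, as a shift and turn from the pose commanded when the call began; what a row does not reach only later rows make up. A row lasts 1/12 s, in which the tool goes at most 41.7 mm and 7.16 degrees, less where a joint would pass 70% of its speed; a pose out of reach is approached as far as the arm can. A call with a gripper value outside its range is refused whole. The fingers move at their own pace and stop on an object; the grip force is fixed at half the most. Time passes only in rows, so rows that repeat a pose let the fingers close. It gives the time, the measured TCP pose, the force and the opening at its end, in the units of the state.
- manip.get_state(): the state, without advancing time (a new reading comes with each control period).
- manip.read_camera(name): name is "scene" or "top"; returns the picture (400x640x3 uint8, red, green, blue); there is no depth.
- manip.get_calibration(name): a dict with "fov_y" (degrees; the focal length in pixels is half the picture's height over the tangent of half this angle, whatever the lens; pixels are square), "cx", "cy" (the principal point, pixels), "rvec" (rotation vector, rad) and "tvec" (3), from world to camera coordinates, as OpenCV has them. Camera axes: x right, y down, z forward; pixel columns grow to the right and rows downward; lengths in m; the calibration is good to about 2 mm. A picture is of the moment at which its call begins. get_calibration takes no time and is no camera call.
- manip.hand_in(): hands the job in, once; it reports no verdict.
The state is a dict: "t": time; "q": joint angles; "qvel": joint speeds; "effort": joint torques, N m; "tool_pos": TCP position; "ee_rot": TCP orientation; "ft_force": force on the tool from outside, world axes, zero at the start; "ft_torque": the same for the moment, N m; "width": finger opening in m.
Only numpy, scipy, OpenCV 4.12 (cv2) and the standard library are available. Lean on these libraries where they do the work, as an engineer would, in place of code of your own. Each camera call takes 0.05 s, during which the arm holds its last target.

### The job

Turn the clicking head of the carving stand (it has an upright green grip) until its yellow pointer stands three clicks, 45 degrees, counterclockwise seen from above from the red zero mark: that is the third white tick past the red one, on the side where the red locking lever has its pivot. Then swing the red locking lever (black knob) fully in so that it locks the head there, and let go. Leave the tools and other things lying around where they are.

Things in the scene. Friction and masses are not known exactly. Their poses are not given: they have to be found in the camera images.
- stand: Fixed grey round base of the carving stand, 250 mm across, 12 mm high, with bolt ears. Origin on the swivel axis at the bench surface, z up. Its -x side (roughly towards the robot) has the tick ring: a red zero tick at exactly -x and four white ticks either side, one click (15 degrees) apart. A dark box 36 mm high at its (+x, +y) side holds the click plunger.
- stand_axis (a point): Point on the vertical swivel axis at the top of the head's steel disc, 34 mm above the bench. The disc is 176 mm across over its 24 brass rim pins and carries a 100 mm square carved panel whose rosette reaches 57 mm above the bench; its arm and pointer reach 119 mm from the axis.
- head (a joint): Angle of the turning head in rad, counterclockwise from above positive. 0: pointer, arm and grip at the red tick (base's -x); one click is 0.2618, three are 0.785, where the pointer is at the third white tick towards the base's -y. Stops at -1.25 and 1.25. A spring plunger draws it into the nearest click and holds it there when let go; about 4 to 8 N at the grip turns it.
- grip (a point): Upright round green grip on the head's arm, 24 mm in diameter, vertical from 48 to 128 mm above the bench, rigid with the head, 100 mm from the swivel axis. The point is on its centre line 100 mm above the bench (28 mm below its top). At joint head = q it lies in the base's frame at angle pi + q from +x.
- lock_lever (a joint): Angle of the red locking lever in rad: 0 fully in (locked), grows up to 0.7 as it swings outward, clockwise from above, about a vertical pivot. It stays where it is left (about 1 to 2 N at the knob moves it). A steel pin under it enters between two brass pins of the head's rim; it goes fully in only when the head sits on a whole click, and with it in, the head cannot turn.
- lever_knob (a point): Upright round black knob at the end of the locking lever, 22 mm in diameter, vertical from 36 to 91 mm above the bench. The point is on its centre line 74 mm above the bench (17 mm below its top), 116 mm from the lever's pivot.
- lever_pivot (a point): Fixed point on the vertical pivot axis of the locking lever, 74 mm above the bench (the lever itself is at 36 to 45 mm). The knob moves on a circle about it; closing turns counterclockwise seen from above, towards the head.
- chisel_a: Bystander: chisel with a green handle, 200 mm long, lying flat; origin on the bench under its handle's front end.
- chisel_b: Bystander: chisel with a cream handle, 220 mm long, lying flat.
- chisel_c: Bystander: chisel with a green handle, 190 mm long, lying flat.
- mallet: Bystander: wooden mallet, 260 mm long, head 120 x 60 x 75 mm, lying flat.
- offcut: Bystander: wooden offcut, 120 x 60 x 35 mm.
- wax_jar: Bystander: amber glass jar with a metal cap, 68 mm across, 70 mm high, standing.
- brush: Bystander: bench brush lying flat.

How it is judged:
By the outcome, as a careful person would: the job done as asked, in the order asked, and still so for the second after the job is handed in, with the robot touching nothing.
It also fails if it takes over 51 s, if anything falls off the work surface, if the arm or the gripper's body presses on something with over 40 N, if the wrist force passes 120 N, or if a joint passes its speed limit or range.

## Working session

There is one attempt and no reset: what is moved stays moved. The work goes in short steps, Python scripts to look and compute and a shell command to move; the robot and the scene stay as the last step left them, time stands still between calls to the robot, and variables do not carry over. Pictures are saved under pics/ and viewed, and the job is handed in when it is done.

```bash
mkdir -p pics; ls; python3 - <<'E'
from station import manip
import cv2,numpy as np
s=manip.get_state();print({k:np.round(v,3) for k,v in s.items()})
for n in("scene","top"):
    cv2.imwrite(f"pics/{n}0.png",manip.read_camera(n)[:,:,::-1]);print(n,manip.get_calibration(n))
E
```

```text
pics
{'t': np.float64(0.0), 'q': array([-1.276,  0.354,  1.634,  0.   ,  1.155, -0.002]), 'qvel': array([ 0.001, -0.001,  0.   ,  0.002,  0.001,  0.001]), 'effort': array([ 5.0000e-03, -5.9383e+01, -3.3422e+01,  7.0000e-02,  2.3000e-02,
       -0.0000e+00]), 'tool_pos': array([ 0.183, -0.597,  0.192]), 'ee_rot': array([-3.106, -0.464,  0.   ]), 'ft_force': array([ 0.019,  1.021, -0.238]), 'ft_torque': array([-0.029, -0.046, -0.025]), 'width': np.float64(0.092)}
scene {'fov_y': 44.951147314989846, 'cx': 327.2610282638729, 'cy': 204.50798627493887, 'rvec': array([ 1.40280344,  2.28899326, -0.81113826]), 'tvec': array([ 0.23439441, -0.3547934 ,  1.56931375])}
top {'fov_y': 46.626165257377025, 'cx': 327.872977039569, 'cy': 200.8766469547049, 'rvec': array([ 2.11286645, -2.14274927,  0.16948225]), 'tvec': array([0.03503795, 0.59233024, 1.08882001])}
```

View pics/scene0.png

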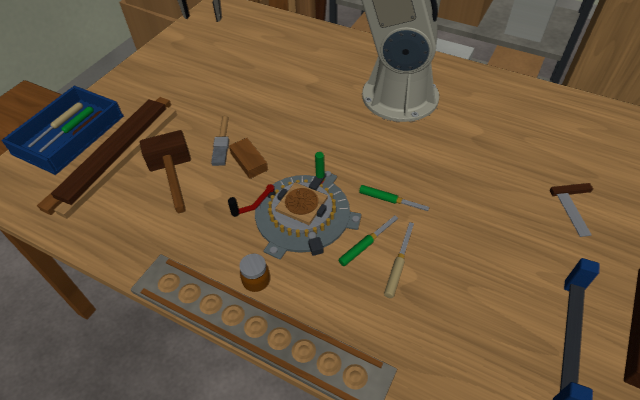

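View pics/top0.png

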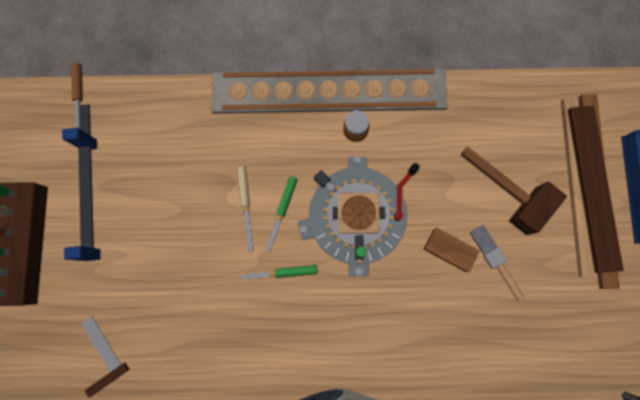

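```bash
cat > h.py <<'E'
import cv2,numpy as np
from station import manip
def cam(n):
    c=manip.get_calibration(n);f=200/np.tan(np.radians(c['fov_y']/2))
    K=np.array([[f,0,c['cx']],[0,f,c['cy']],[0,0,1]]);return K,c['rvec'],c['tvec']
def plane(n,uv,z):
    K,r,t=cam(n);R=cv2.Rodrigues(r)[0];o=-R.T@t
    d=R.T@np.linalg.inv(K)@np.array([uv[0],uv[1],1.]);return o+d*(z-o[2])/d[2]
def proj(n,P):
    K,r,t=cam(n);return cv2.projectPoints(np.array(P,float).reshape(-1,3),r,t,K,None)[0].reshape(-1,2)
def crop(im,x0,y0,x1,y1,k,fn):
    cv2.imwrite(fn,cv2.resize(im[y0:y1,x0:x1],None,fx=k,fy=k,interpolation=cv2.INTER_CUBIC))
E
python3 - <<'E'
from h import *
t=cv2.imread('pics/top0.png');s=cv2.imread('pics/scene0.png')
crop(t,295,145,435,285,4,'pics/tc.png');crop(s,215,140,375,265,5,'pics/sc.png')
for n in('top','scene'):print(n,proj(n,[[.5,0,0],[.6,0,0],[.5,.1,0]]).round(1).tolist(),)
E
```

```text
top [[339.2, 240.3], [338.5, 201.3], [299.6, 240.8]]
scene [[329.4, 202.3], [311.6, 229.5], [363.4, 215.7]]
```

View pics/tc.png

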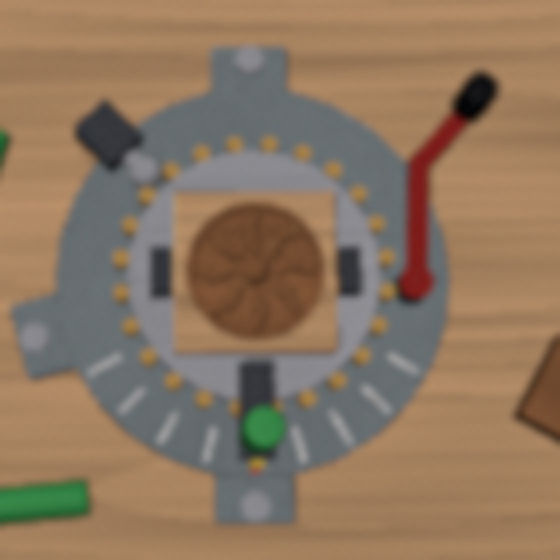

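View pics/sc.png

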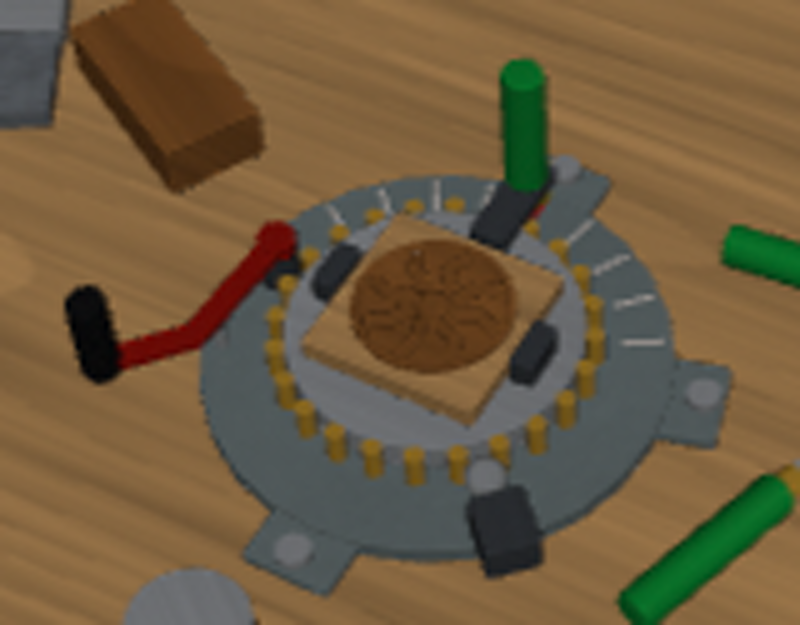

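```bash
python3 - <<'E'
from h import *
t=lambda x,y,z:plane('top',((x+.5)/4-.5+295,(y+.5)/4-.5+145),z)
s=lambda x,y,z:plane('scene',((x+.5)/5-.5+215,(y+.5)/5-.5+140),z)
ax=t(257,271,.057);print('axis',ax,'scene',s(433,306,.057))
g=t(264,427,.128);print('grip',g,s(523,76,.128),np.hypot(*(g-ax)[:2]))
p=t(414,280,.045);k=t(482,89,.091);print('piv',p,s(278,240,.045),'knob',k,s(85,298,.091),np.hypot(*(k-p)[:2]))
r=t(258,466,.012);print('red',r)
for x,y in [(300,445),(342,429),(377,399),(403,362),(210,445),(168,429),(132,400),(105,363)]:
    q=t(x,y,.012);d=q-ax;print(np.degrees(np.arctan2(d[1],d[0]))%360,np.hypot(*d[:2]))
E
```

```text
axis [ 0.56219629 -0.048269    0.057     ] scene [ 0.56842333 -0.04472259  0.057     ]
grip [ 0.46352301 -0.04596738  0.128     ] [ 0.46518636 -0.04568186  0.128     ] 0.09870012132583351
piv [ 0.55694907 -0.14491575  0.045     ] [ 0.55777896 -0.14458016  0.045     ] knob [ 0.66517033 -0.18338093  0.091     ] [ 0.66412687 -0.18484841  0.091     ] 0.11485386375327246
red [ 0.44649687 -0.04850186  0.012     ]
194.48379625146478 0.10648470818681909
209.53980373030146 0.10753755076915786
225.07285254886094 0.10652478509718052
240.49054212471913 0.10626456131628864
164.0345015084369 0.1064432099083761
149.04146773939675 0.10736616975667355
133.59671174610884 0.10690839299837379
118.15044468879726 0.10667039951091102
```

```bash
python3 -m jog '[{"gripper":0.45,"delta_pos":[3,5,0],"turn":[0,0,-2]},{"gripper":0.45,"delta_pos":[4.5,9,0],"turn":[0,0,-4]},{"gripper":0.45,"delta_pos":[6,12,0],"turn":[0,0,-5]},{"gripper":0.45,"delta_pos":[7.5,15,0],"turn":[0,0,-7]},{"gripper":0.45,"delta_pos":[9,18,0],"turn":[0,0,-8]},{"gripper":0.45,"delta_pos":[10.5,21,0],"turn":[0,0,-9]},{"gripper":0.45,"delta_pos":[12,24,0],"turn":[0,0,-10]},{"gripper":0.45,"delta_pos":[13.5,27,0],"turn":[0,0,-12]},{"gripper":0.45,"delta_pos":[15,30,0],"turn":[0,0,-14]},{"gripper":0.45,"delta_pos":[16.5,33,0],"turn":[0,0,-16]},{"gripper":0.45,"delta_pos":[18,36,0],"turn":[0,0,-17]},{"gripper":0.45,"delta_pos":[18,36,0],"turn":[0,0,-17]}]'
```

```text
t: 1.1
tool_pos: [0.3641, -0.2334, 0.1927]
ee_rot: [-3.14, -0.003, -0.0]
ft_force: [0.7, -0.4, 0.2]
width: 0.0414
```

```bash
python3 -m jog '[{"gripper":0.45,"delta_pos":[2,3.5,0],"turn":[0,0,0]},{"gripper":0.45,"delta_pos":[4,7,0],"turn":[0,0,0]},{"gripper":0.45,"delta_pos":[6,10.5,0],"turn":[0,0,0]},{"gripper":0.45,"delta_pos":[8,14.5,0],"turn":[0,0,0]},{"gripper":0.45,"delta_pos":[10,18.7,0],"turn":[0,0,0]},{"gripper":0.45,"delta_pos":[10,18.7,0],"turn":[0,0,0]},{"gripper":0.45,"delta_pos":[10,18.7,0],"turn":[0,0,0]}]'; python3 - <<'E'
from h import *
s=manip.read_camera('scene')[:,:,::-1];t=manip.read_camera('top')[:,:,::-1]
crop(np.ascontiguousarray(s),215,100,375,240,5,'pics/sc1.png')
a=manip.get_state();print(a['tool_pos'],a['ee_rot'],a['t'])
E
```

```text
t: 1.68
tool_pos: [0.4635, -0.0488, 0.1927]
ee_rot: [-3.141, -0.006, 0.0]
ft_force: [-0.2, -0.2, 0.5]
width: 0.0415
[ 0.46222344 -0.05119293  0.19255122] [ 3.14112945e+00  2.12744092e-03 -1.62439457e-03] 1.7833
```

View pics/sc1.png

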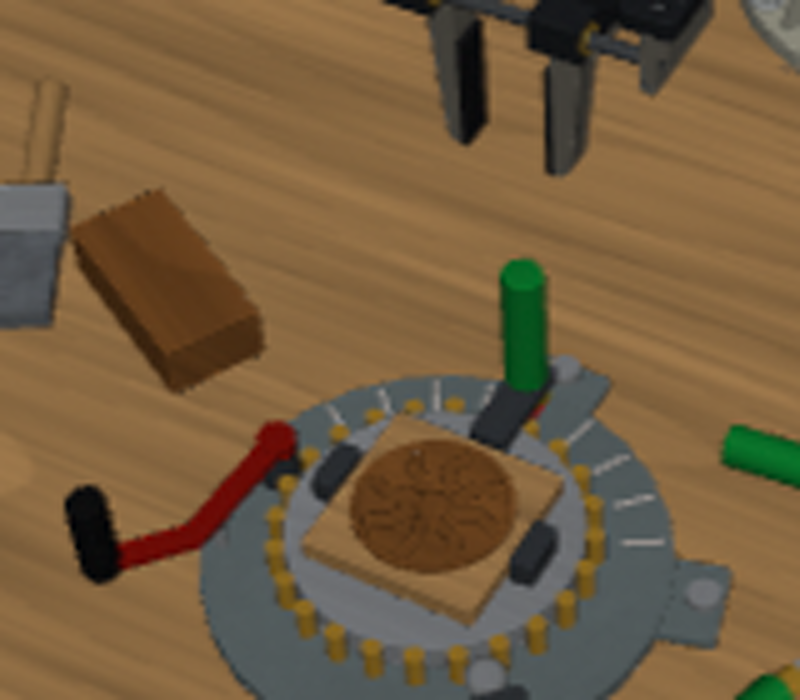

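```bash
python3 -m jog '[{"gripper":0.45,"delta_pos":[0.1,0.5,-1.5],"turn":[0,0,0]},{"gripper":0.45,"delta_pos":[0.1,0.5,-3.5],"turn":[0,0,0]},{"gripper":0.45,"delta_pos":[0.1,0.5,-5.5],"turn":[0,0,0]},{"gripper":0.45,"delta_pos":[0.1,0.5,-7.5],"turn":[0,0,0]},{"gripper":0.45,"delta_pos":[0.1,0.5,-9.3],"turn":[0,0,0]},{"gripper":0.33,"delta_pos":[0.1,0.5,-9.3],"turn":[0,0,0]},{"gripper":0.33,"delta_pos":[0.1,0.5,-9.3],"turn":[0,0,0]},{"gripper":0.33,"delta_pos":[0.1,0.5,-9.3],"turn":[0,0,0]}]'; python3 - <<'E'
from h import *
s=manip.read_camera('scene')[:,:,::-1]
crop(np.ascontiguousarray(s),215,100,375,240,5,'pics/sc2.png')
a=manip.get_state();print(a['tool_pos'],a['ft_force'],a['t'])
E
```

```text
t: 2.45
tool_pos: [0.464, -0.0468, 0.1007]
ee_rot: [3.141, -0.002, 0.001]
ft_force: [0.9, 0.3, 0.2]
width: 0.0307
[ 0.46439853 -0.04654544  0.10101983] [ 0.28829128 -0.14732437  0.26986581] 2.5
```

View pics/sc2.png

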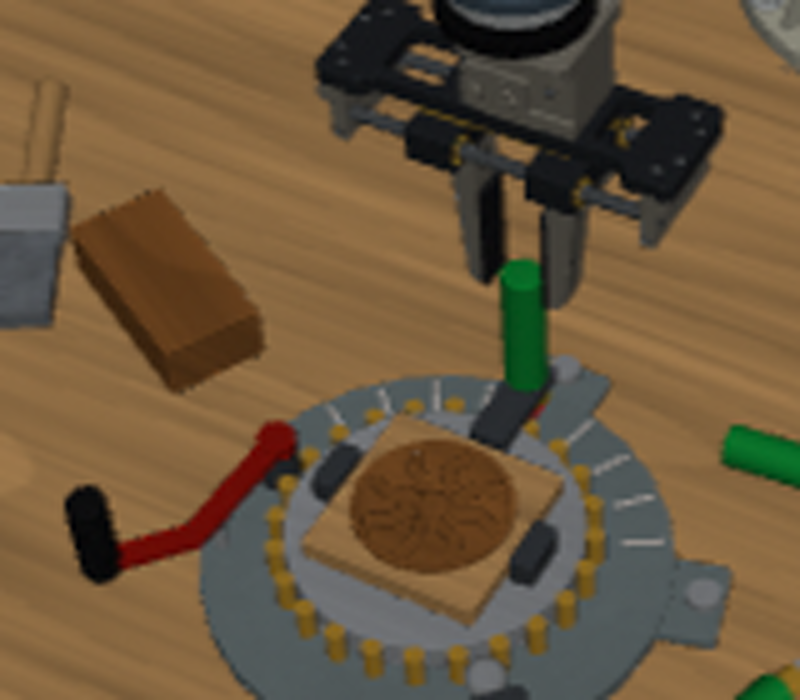

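```bash
python3 -m jog '[{"gripper":0.33,"delta_pos":[0,-0.4,0],"turn":[0,0,2]},{"gripper":0.33,"delta_pos":[-0.07,-0.87,0],"turn":[0,0,5]},{"gripper":0.33,"delta_pos":[0,-1.3,0],"turn":[0,0,7.5]},{"gripper":0.33,"delta_pos":[0.03,-1.73,0],"turn":[0,0,10]},{"gripper":0.33,"delta_pos":[0.1,-2.15,0],"turn":[0,0,12.5]},{"gripper":0.33,"delta_pos":[0.2,-2.6,0],"turn":[0,0,15]},{"gripper":0.33,"delta_pos":[0.3,-3,0],"turn":[0,0,17.5]},{"gripper":0.33,"delta_pos":[0.45,-3.4,0],"turn":[0,0,20]},{"gripper":0.33,"delta_pos":[0.6,-3.8,0],"turn":[0,0,22.5]},{"gripper":0.33,"delta_pos":[0.77,-4.2,0],"turn":[0,0,25]},{"gripper":0.33,"delta_pos":[0.95,-4.6,0],"turn":[0,0,27.5]},{"gripper":0.33,"delta_pos":[1.15,-5,0],"turn":[0,0,30]}]'
```

```text
t: 3.5
tool_pos: [0.4757, -0.0958, 0.1012]
ee_rot: [3.034, 0.816, 0.002]
ft_force: [-1.2, 0.5, 0.3]
width: 0.0306
```

```bash
python3 -m jog '[{"gripper":0.33,"delta_pos":[0.2,-0.4,0],"turn":[0,0,2.5]},{"gripper":0.33,"delta_pos":[0.45,-0.75,0],"turn":[0,0,5]},{"gripper":0.33,"delta_pos":[0.7,-1.1,0],"turn":[0,0,7.5]},{"gripper":0.33,"delta_pos":[1,-1.45,0],"turn":[0,0,10]},{"gripper":0.33,"delta_pos":[1.3,-1.8,0],"turn":[0,0,12.5]},{"gripper":0.33,"delta_pos":[1.55,-2.1,0],"turn":[0,0,15]},{"gripper":0.33,"delta_pos":[1.8,-2.35,0],"turn":[0,0,17]},{"gripper":0.33,"delta_pos":[1.8,-2.35,0],"turn":[0,0,17]},{"gripper":0.33,"delta_pos":[1.8,-2.35,0],"turn":[0,0,17]}]';python3 - <<'E'
from h import *
s=manip.read_camera('scene')[:,:,::-1]
crop(np.ascontiguousarray(s),215,100,375,240,5,'pics/sc3.png')
a=manip.get_state();print(a['tool_pos'],a['ft_force'],a['t'])
E
```

```text
t: 4.25
tool_pos: [0.4939, -0.1195, 0.1008]
ee_rot: [2.881, 1.25, 0.002]
ft_force: [0.1, -1.3, -0.0]
width: 0.0304
[ 0.4936474  -0.11936353  0.10066714] [-0.24283927  0.56640986 -0.89023919] 4.3
```

View pics/sc3.png

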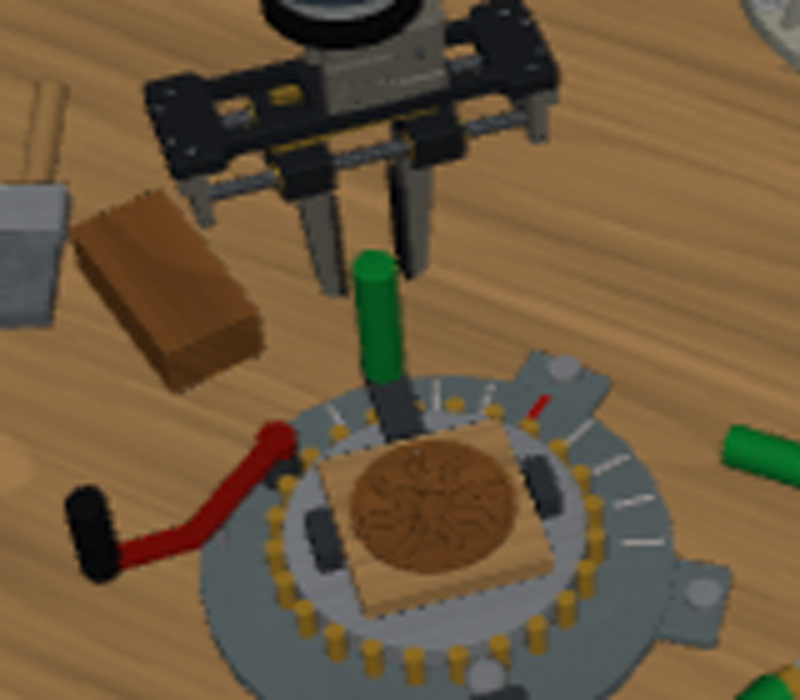

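```bash
python3 -m jog '[{"gripper":0.42,"delta_pos":[0,0,0],"turn":[0,0,0]},{"gripper":0.42,"delta_pos":[0,0,0],"turn":[0,0,0]},{"gripper":0.42,"delta_pos":[0,0,2],"turn":[0,0,0]},{"gripper":0.42,"delta_pos":[0,0,5],"turn":[0,0,0]},{"gripper":0.42,"delta_pos":[0,0,8],"turn":[0,0,0]},{"gripper":0.42,"delta_pos":[0,0,9.3],"turn":[0,0,-4]},{"gripper":0.42,"delta_pos":[3,-2,9.3],"turn":[0,0,-11]},{"gripper":0.42,"delta_pos":[6,-3.5,9.3],"turn":[0,0,-18]},{"gripper":0.42,"delta_pos":[9,-4.5,9.3],"turn":[0,0,-25]},{"gripper":0.42,"delta_pos":[12,-5.5,9.3],"turn":[0,0,-32]},{"gripper":0.42,"delta_pos":[15,-6,9.3],"turn":[0,0,-39]},{"gripper":0.42,"delta_pos":[17.2,-6.5,9.3],"turn":[0,0,-46]}]'
python3 -m jog '[{"gripper":0.42,"delta_pos":[0,0,0],"turn":[0,0,-6]},{"gripper":0.42,"delta_pos":[0,0,0],"turn":[0,0,-10]},{"gripper":0.42,"delta_pos":[0,0,0],"turn":[0,0,-10]},{"gripper":0.42,"delta_pos":[0,0,0],"turn":[0,0,-10]}]'
python3 - <<'E'
from h import *
s=manip.read_camera('scene')[:,:,::-1]
crop(np.ascontiguousarray(s),215,80,375,240,5,'pics/sc4.png')
t=manip.read_camera('top')[:,:,::-1]
crop(np.ascontiguousarray(t),295,145,435,285,4,'pics/tc4.png')
a=manip.get_state();print(a['tool_pos'],a['ee_rot'],cv2.Rodrigues(a['ee_rot'])[0][:,1],a['ft_force'],a['t'])
E
```

```text
t: 5.3
tool_pos: [0.6674, -0.1846, 0.1926]
ee_rot: [3.142, 0.017, 0.001]
ft_force: [1.1, -0.6, 0.7]
width: 0.0385
t: 5.63
tool_pos: [0.6651, -0.184, 0.1926]
ee_rot: [-3.132, 0.243, 0.001]
ft_force: [0.1, -0.3, 0.6]
width: 0.0383
[ 0.6650541  -0.18405402  0.19294381] [-3.13212632e+00  2.42838875e-01  1.54803012e-04] [-1.54136733e-01 -9.88049525e-01 -5.87659096e-05] [-0.16772032 -0.25846692 -0.08131781] 5.7333
```

View pics/sc4.png

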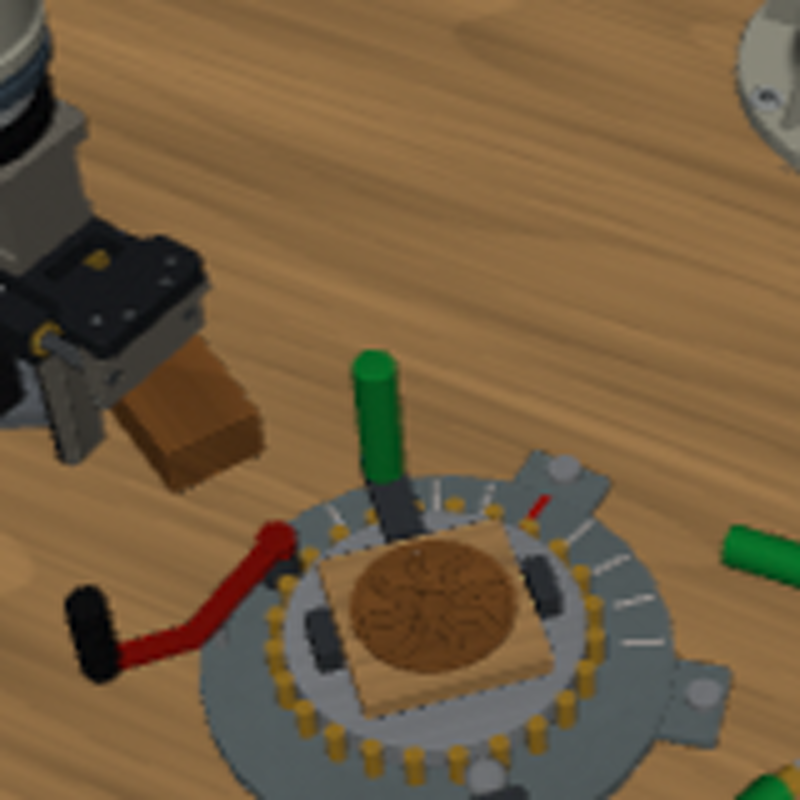

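View pics/tc4.png

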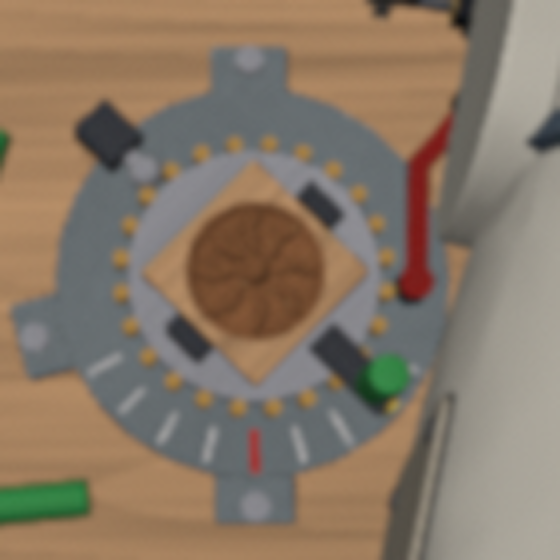

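```bash
python3 -m jog '[{"gripper":0.42,"delta_pos":[0,0,-2.5],"turn":[0,0,0]},{"gripper":0.42,"delta_pos":[0,0,-5],"turn":[0,0,0]},{"gripper":0.42,"delta_pos":[0,0,-7],"turn":[0,0,0]},{"gripper":0.42,"delta_pos":[0,0,-8.5],"turn":[0,0,0]},{"gripper":0.42,"delta_pos":[0,0,-10],"turn":[0,0,0]},{"gripper":0.42,"delta_pos":[0,0,-11.3],"turn":[0,0,0]},{"gripper":0.42,"delta_pos":[0,0,-11.3],"turn":[0,0,0]},{"gripper":0.31,"delta_pos":[0,0,-11.3],"turn":[0,0,0]},{"gripper":0.31,"delta_pos":[0,0,-11.3],"turn":[0,0,0]}]';python3 - <<'E'
from h import *
s=manip.read_camera('scene')[:,:,::-1]
crop(np.ascontiguousarray(s),195,100,355,240,5,'pics/sc5.png')
a=manip.get_state();print(a['tool_pos'],a['ft_force'],a['t'])
E
```

```text
t: 6.48
tool_pos: [0.6658, -0.1843, 0.0808]
ee_rot: [3.132, -0.246, 0.002]
ft_force: [0.7, 0.6, 1.2]
width: 0.029
[ 0.66609565 -0.18439673  0.08116537] [ 0.5409423  -0.01773811 -0.47709957] 6.5333
```

View pics/sc5.png

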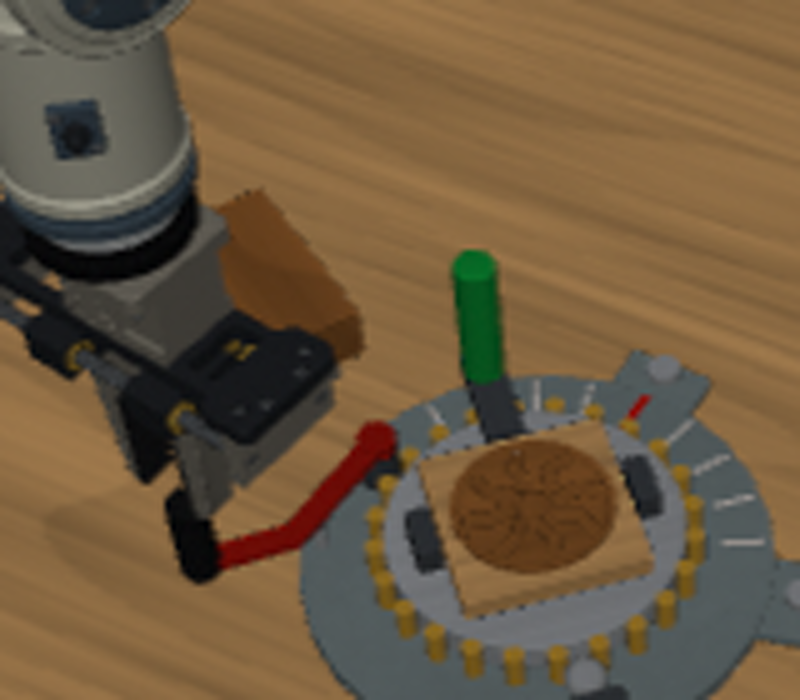

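```bash
python3 -m jog '[{"gripper":0.31,"delta_pos":[0.15,0.5,0],"turn":[0,0,1]},{"gripper":0.31,"delta_pos":[0.3,1,0],"turn":[0,0,2]},{"gripper":0.31,"delta_pos":[0.4,1.5,0],"turn":[0,0,3]},{"gripper":0.31,"delta_pos":[0.5,2,0],"turn":[0,0,4]},{"gripper":0.31,"delta_pos":[0.6,2.5,0],"turn":[0,0,5]},{"gripper":0.31,"delta_pos":[0.6,2.5,0],"turn":[0,0,5]}]';python3 - <<'E'
from h import *
s=manip.read_camera('scene')[:,:,::-1]
crop(np.ascontiguousarray(s),195,100,355,240,5,'pics/sc6.png')
t=manip.read_camera('top')[:,:,::-1]
crop(np.ascontiguousarray(t),295,145,435,285,4,'pics/tc6.png')
a=manip.get_state();print(a['tool_pos'],a['ft_force'],a['t'])
E
```

```text
t: 7.03
tool_pos: [0.6715, -0.1579, 0.0799]
ee_rot: [-3.14, 0.106, -0.0]
ft_force: [0.3, 0.7, 0.5]
width: 0.0289
[ 0.67132305 -0.15881216  0.07986578] [-0.016629   -1.14480326 -0.16685885] 7.1333
```

View pics/sc6.png

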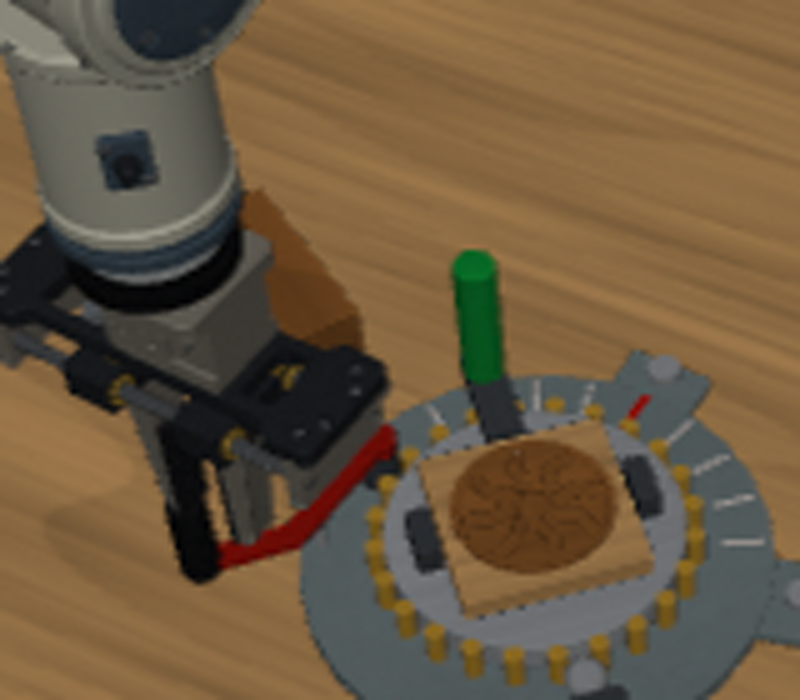

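```bash
python3 - <<'E'
from h import *
def c(P): return ((proj('scene',P)-[195,100])*5+2).round(0).tolist()
print('knob top/bot',c([[.665,-.184,.091],[.665,-.184,.036]]))
a=manip.get_state();R=cv2.Rodrigues(a['ee_rot'])[0];p=a['tool_pos']
print('tips',c([p+R@[0,d,.017] for d in(-.0145,.0145)]),'tcp',c([p]))
E
```

```text
knob top/bot [[185.0, 500.0], [203.0, 568.0]]
tips [[253.0, 574.0], [207.0, 551.0]] tcp [[225.0, 541.0]]
```

View pics/tc6.png

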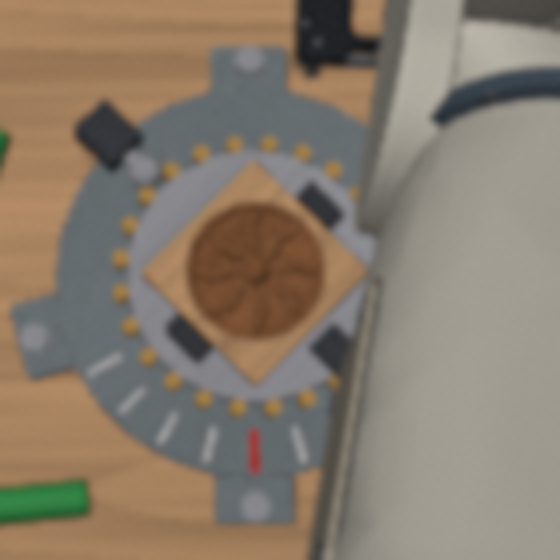

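```bash
python3 - <<'E'
from h import *
def c(P): return ((proj('scene',P)-[215,100])*5+2).round(0).tolist()
for p,y in [((.4644,-.0465,.101),(0,-1)),((.4622,-.0512,.1926),(0,-1)),((.4936,-.1194,.1007),(.72,-.69))]:
  y=np.array([*y,0]);p=np.array(p)
  print('inner tips',c([p+y*d-[0,0,.017] for d in(-.0152,.0152)]),'w41',c([p+y*d-[0,0,.017] for d in(-.0207,.0207)]),'tcp',c([p]))
E
```

```text
inner tips [[550.0, 344.0], [499.0, 324.0]] w41 [[560.0, 347.0], [489.0, 321.0]] tcp [[524.0, 311.0]]
inner tips [[541.0, 210.0], [486.0, 191.0]] w41 [[551.0, 214.0], [477.0, 188.0]] tcp [[513.0, 175.0]]
inner tips [[403.0, 318.0], [348.0, 332.0]] w41 [[413.0, 316.0], [337.0, 335.0]] tcp [[373.0, 303.0]]
```

The knob did not move: in the picture the fingertips sit about 27 mm higher than the reported TCP implies, so the fingers passed over the knob. I'll go back, descend deeper and check before pushing.

```bash
python3 -m jog '[{"gripper":0.45,"delta_pos":[0,0,1.5],"turn":[0,0,0]},{"gripper":0.45,"delta_pos":[0,0,3],"turn":[0,0,0]},{"gripper":0.45,"delta_pos":[-0.3,-1.2,3],"turn":[0,0,-3]},{"gripper":0.45,"delta_pos":[-0.6,-2.5,3],"turn":[0,0,-5]},{"gripper":0.45,"delta_pos":[-0.6,-2.5,3],"turn":[0,0,-5]},{"gripper":0.45,"delta_pos":[-0.6,-2.5,1.5],"turn":[0,0,-5]},{"gripper":0.45,"delta_pos":[-0.6,-2.5,0],"turn":[0,0,-5]},{"gripper":0.45,"delta_pos":[-0.6,-2.5,-0.5],"turn":[0,0,-5]},{"gripper":0.45,"delta_pos":[-0.6,-2.5,-0.8],"turn":[0,0,-5]},{"gripper":0.45,"delta_pos":[-0.6,-2.5,-0.8],"turn":[0,0,-5]}]';python3 - <<'E'
from h import *
s=manip.read_camera('scene')[:,:,::-1]
crop(np.ascontiguousarray(s),195,130,295,240,7,'pics/sc7.png')
a=manip.get_state();print(a['tool_pos'],a['ft_force'],a['t'])
E
```

```text
t: 7.97
tool_pos: [0.6647, -0.1841, 0.0709]
ee_rot: [-3.132, 0.246, 0.003]
ft_force: [-0.8, 0.2, -0.2]
width: 0.0416
[ 0.66517946 -0.18414679  0.07171581] [0.204734   0.70091112 0.26914744] 8.0167
```

View pics/sc7.png

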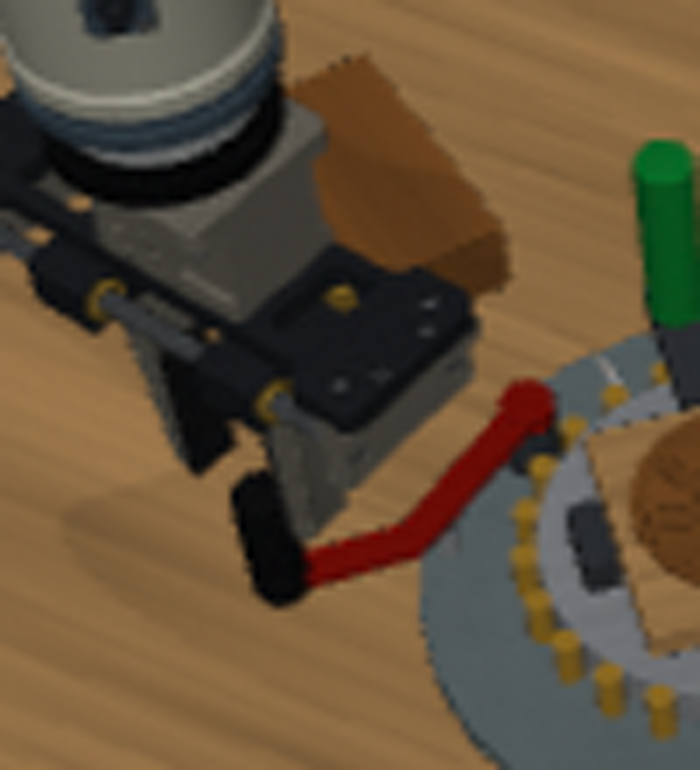

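```bash
python3 -m jog '[{"gripper":0.45,"delta_pos":[0,0,-0.5],"turn":[0,0,0]},{"gripper":0.45,"delta_pos":[0,0,-1],"turn":[0,0,0]},{"gripper":0.45,"delta_pos":[0,0,-1],"turn":[0,0,0]}]'; python3 -m jog '[{"gripper":0.45,"delta_pos":[0,0,-0.4],"turn":[0,0,0]},{"gripper":0.45,"delta_pos":[0,0,-0.9],"turn":[0,0,0]},{"gripper":0.45,"delta_pos":[0,0,-0.9],"turn":[0,0,0]}]'
python3 - <<'E'
from h import *
s=manip.read_camera('scene')[:,:,::-1]
crop(np.ascontiguousarray(s),195,130,295,240,7,'pics/sc8.png')
a=manip.get_state();print(a['tool_pos'],a['ft_force'],a['t'])
E
```

```text
t: 8.27
tool_pos: [0.6649, -0.184, 0.0611]
ee_rot: [-3.132, 0.246, 0.001]
ft_force: [-0.6, 1.3, -0.5]
width: 0.0415
t: 8.52
tool_pos: [0.6647, -0.184, 0.0518]
ee_rot: [-3.132, 0.246, 0.002]
ft_force: [-0.1, 0.7, -0.3]
width: 0.0412
[ 0.66480993 -0.18400596  0.05215977] [0.10108421 1.16286663 0.24707971] 8.5667
```

View pics/sc8.png

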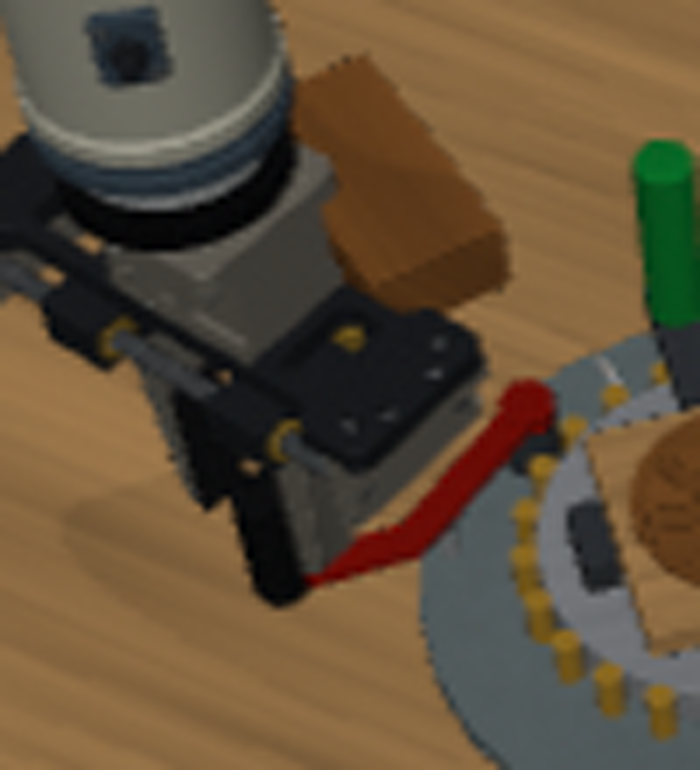

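```bash
python3 -m jog '[{"gripper":0.33,"delta_pos":[0,0,0],"turn":[0,0,0]},{"gripper":0.33,"delta_pos":[0,0,0],"turn":[0,0,0]},{"gripper":0.33,"delta_pos":[0.15,0.5,0],"turn":[0,0,1]},{"gripper":0.33,"delta_pos":[0.3,1,0],"turn":[0,0,2]},{"gripper":0.33,"delta_pos":[0.4,1.5,0],"turn":[0,0,3]},{"gripper":0.33,"delta_pos":[0.5,2,0],"turn":[0,0,4]},{"gripper":0.33,"delta_pos":[0.5,2,0],"turn":[0,0,4]}]';python3 - <<'E'
from h import *
s=manip.read_camera('scene')[:,:,::-1]
crop(np.ascontiguousarray(s),195,130,295,240,7,'pics/sc9.png')
a=manip.get_state();print(a['tool_pos'],a['ft_force'],a['t'])
E
```

```text
t: 9.15
tool_pos: [0.6706, -0.1629, 0.053]
ee_rot: [-3.138, 0.133, -0.0]
ft_force: [0.4, 0.5, -0.3]
width: 0.0303
[ 0.67036753 -0.16321274  0.05295289] [-1.10621647 -0.15169313  0.05560842] 9.2
```

View pics/sc9.png

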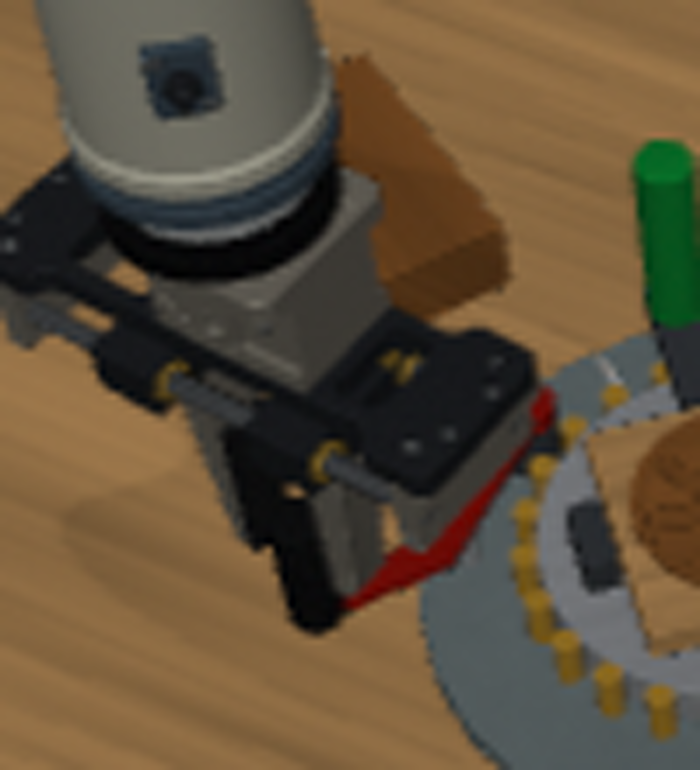

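```bash
python3 -m jog '[{"gripper":0.33,"delta_pos":[0.08,0.5,0],"turn":[0,0,2]},{"gripper":0.33,"delta_pos":[0.14,1,0],"turn":[0,0,4]},{"gripper":0.33,"delta_pos":[0.17,1.5,0],"turn":[0,0,7]},{"gripper":0.33,"delta_pos":[0.18,2,0],"turn":[0,0,9]},{"gripper":0.33,"delta_pos":[0.18,2,0],"turn":[0,0,9]}]'; python3 -m jog '[{"gripper":0.33,"delta_pos":[0,0.4,0],"turn":[0,0,2]},{"gripper":0.33,"delta_pos":[0,0.7,0],"turn":[0,0,4]},{"gripper":0.33,"delta_pos":[-0.04,1,0],"turn":[0,0,5]},{"gripper":0.33,"delta_pos":[-0.04,1,0],"turn":[0,0,5]}]';python3 - <<'E'
from h import *
s=manip.read_camera('scene')[:,:,::-1]
crop(np.ascontiguousarray(s),195,130,295,240,7,'pics/sc10.png')
a=manip.get_state();print(a['tool_pos'],a['ft_force'],a['t'])
E
```

```text
t: 9.62
tool_pos: [0.6717, -0.1434, 0.0527]
ee_rot: [-3.139, -0.113, 0.001]
ft_force: [-0.1, 0.0, 0.7]
width: 0.0304
t: 9.95
tool_pos: [0.6715, -0.1339, 0.0528]
ee_rot: [-3.132, -0.246, 0.0]
ft_force: [0.3, 0.7, -0.7]
width: 0.0306
[ 0.67161057 -0.1339938   0.05286466] [ 0.70992365 -0.05132878 -0.12971291] 10.0
```

View pics/sc10.png

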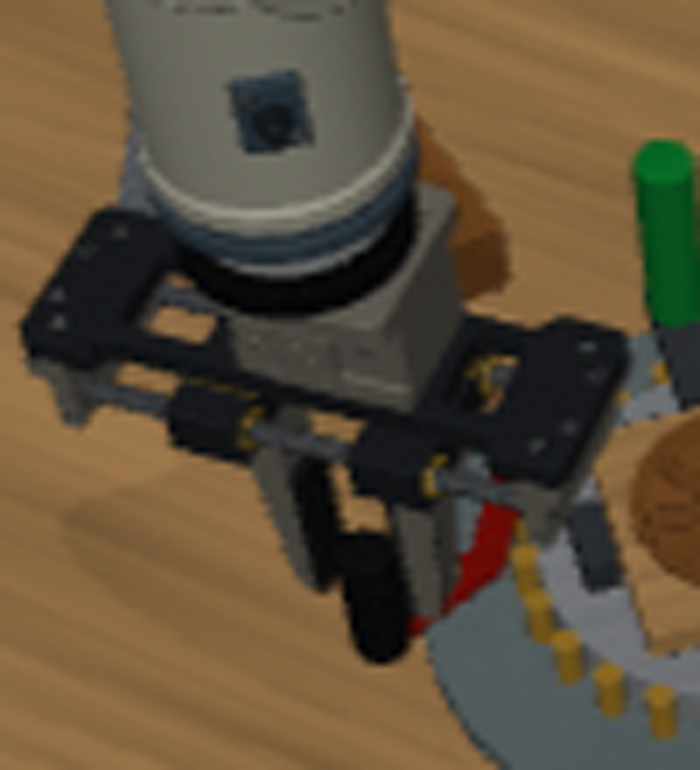

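```bash
python3 -m jog '[{"gripper":0.33,"delta_pos":[-0.05,0.35,0],"turn":[0,0,2]},{"gripper":0.33,"delta_pos":[-0.1,0.7,0],"turn":[0,0,4]},{"gripper":0.33,"delta_pos":[-0.14,1,0],"turn":[0,0,5]},{"gripper":0.33,"delta_pos":[-0.14,1,0],"turn":[0,0,5]}]'; python3 -m jog '[{"gripper":0.33,"delta_pos":[-0.08,0.3,0],"turn":[0,0,2]},{"gripper":0.33,"delta_pos":[-0.13,0.6,0],"turn":[0,0,3]},{"gripper":0.33,"delta_pos":[-0.13,0.6,0],"turn":[0,0,3]}]';python3 - <<'E'
from h import *
s=manip.read_camera('scene')[:,:,::-1]
crop(np.ascontiguousarray(s),195,130,295,240,7,'pics/sc11.png')
a=manip.get_state();print(a['tool_pos'],a['ft_force'],a['t'])
E
```

```text
t: 10.33
tool_pos: [0.6702, -0.1239, 0.0529]
ee_rot: [-3.118, -0.383, 0.0]
ft_force: [-0.5, -0.7, -0.5]
width: 0.0302
t: 10.58
tool_pos: [0.6689, -0.1178, 0.0529]
ee_rot: [-3.107, -0.464, 0.0]
ft_force: [-0.1, -0.9, 1.0]
width: 0.0307
[ 0.66903485 -0.11796828  0.05293759] [0.43550667 0.65796644 0.22170319] 10.6333
```

View pics/sc11.png

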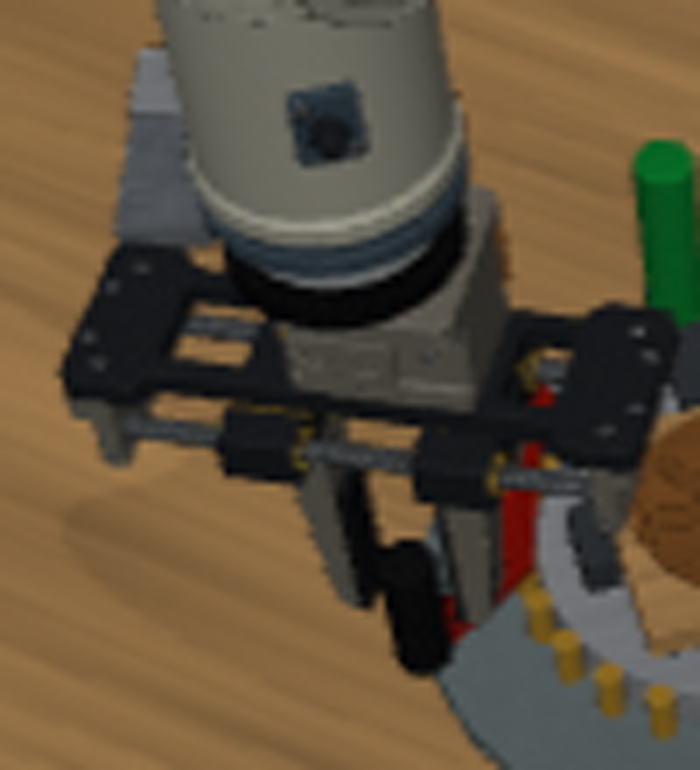

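```bash
for i in 1 2; do python3 -m jog '[{"gripper":0.33,"delta_pos":[0,0.3,0],"turn":[0,0,1]},{"gripper":0.33,"delta_pos":[-0.05,0.5,0],"turn":[0,0,1]},{"gripper":0.33,"delta_pos":[-0.05,0.5,0],"turn":[0,0,1]}]'; done;python3 - <<'E'
from h import *
s=manip.read_camera('scene')[:,:,::-1]
crop(np.ascontiguousarray(s),195,130,295,240,7,'pics/sc12.png')
a=manip.get_state();print(a['tool_pos'],a['ft_force'],a['ft_torque'],a['t'])
E
```

```text
t: 10.88
tool_pos: [0.669, -0.1147, 0.0529]
ee_rot: [3.1, 0.492, 0.001]
ft_force: [1.2, -9.5, -2.0]
width: 0.0307
t: 11.13
tool_pos: [0.6687, -0.1142, 0.0529]
ee_rot: [3.089, 0.519, 0.001]
ft_force: [1.5, -29.0, -4.7]
width: 0.0306
[ 0.66875098 -0.11421303  0.0529192 ] [  1.14428858 -26.91584042  -6.05293296] [-4.84297268 -0.29928904 -0.01228825] 11.1833
```

View pics/sc12.png

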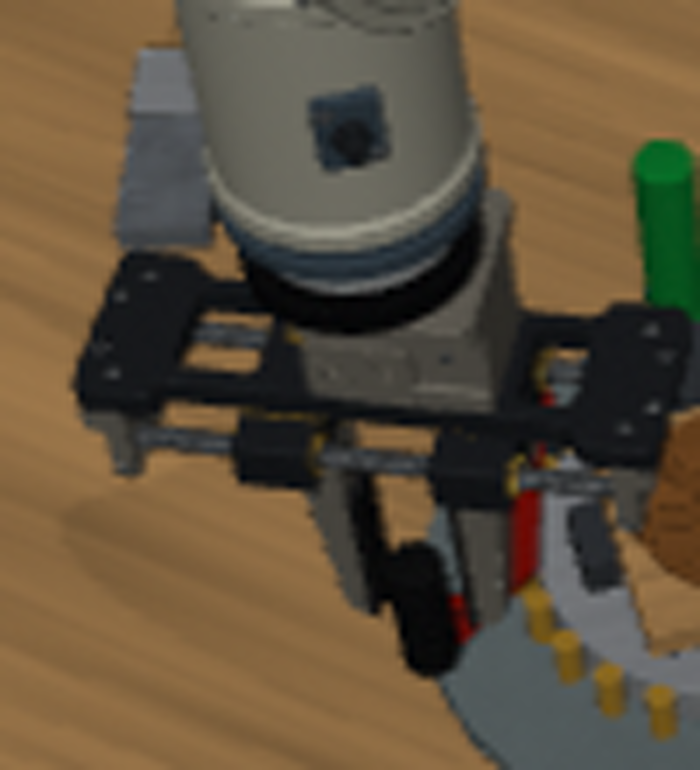

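```bash
python3 -m jog '[{"gripper":0.33,"delta_pos":[0.05,-0.5,0],"turn":[0,0,0]},{"gripper":0.36,"delta_pos":[0.05,-1.0,0],"turn":[0,0,0]},{"gripper":0.4,"delta_pos":[0.05,-1.1,0],"turn":[0,0,0]},{"gripper":0.42,"delta_pos":[0.05,-1.1,0],"turn":[0,0,0]},{"gripper":0.42,"delta_pos":[0.05,-1.1,2],"turn":[0,0,0]},{"gripper":0.42,"delta_pos":[0.05,-1.1,5],"turn":[0,0,0]},{"gripper":0.42,"delta_pos":[0.05,-1.1,9],"turn":[0,0,0]},{"gripper":0.42,"delta_pos":[0.05,-1.1,13],"turn":[0,0,0]},{"gripper":0.42,"delta_pos":[0,-4,15],"turn":[0,0,0]},{"gripper":0.42,"delta_pos":[0,-8,15],"turn":[0,0,0]},{"gripper":0.42,"delta_pos":[0,-12,15],"turn":[0,0,0]},{"gripper":0.42,"delta_pos":[0,-16,15],"turn":[0,0,0]}]'
python3 -m jog '[{"gripper":0.42,"delta_pos":[-3,-3,0],"turn":[0,0,0]},{"gripper":0.42,"delta_pos":[-6,-6,0],"turn":[0,0,0]},{"gripper":0.42,"delta_pos":[-9,-9,0],"turn":[0,0,0]},{"gripper":0.42,"delta_pos":[-12,-12,0],"turn":[0,0,0]},{"gripper":0.42,"delta_pos":[-15,-15,0],"turn":[0,0,0]},{"gripper":0.42,"delta_pos":[-15,-15,0],"turn":[0,0,0]}]'
python3 - <<'E'
from h import *
s=manip.read_camera('scene')[:,:,::-1]
crop(np.ascontiguousarray(s),215,140,375,265,5,'pics/sc13.png')
t=manip.read_camera('top')[:,:,::-1]
crop(np.ascontiguousarray(t),295,145,435,285,4,'pics/tc13.png')
a=manip.get_state();print(a['tool_pos'],a['ft_force'],a['t'])
E
```

```text
t: 12.18
tool_pos: [0.6684, -0.2686, 0.204]
ee_rot: [3.098, 0.521, 0.002]
ft_force: [1.4, -0.0, -0.6]
width: 0.0382
t: 12.68
tool_pos: [0.5136, -0.4218, 0.203]
ee_rot: [3.098, 0.514, -0.003]
ft_force: [1.1, -0.2, 0.8]
width: 0.0386
[ 0.51703926 -0.41889789  0.20304474] [0.11557191 0.47652172 0.34069821] 12.7833
```

View pics/sc13.png

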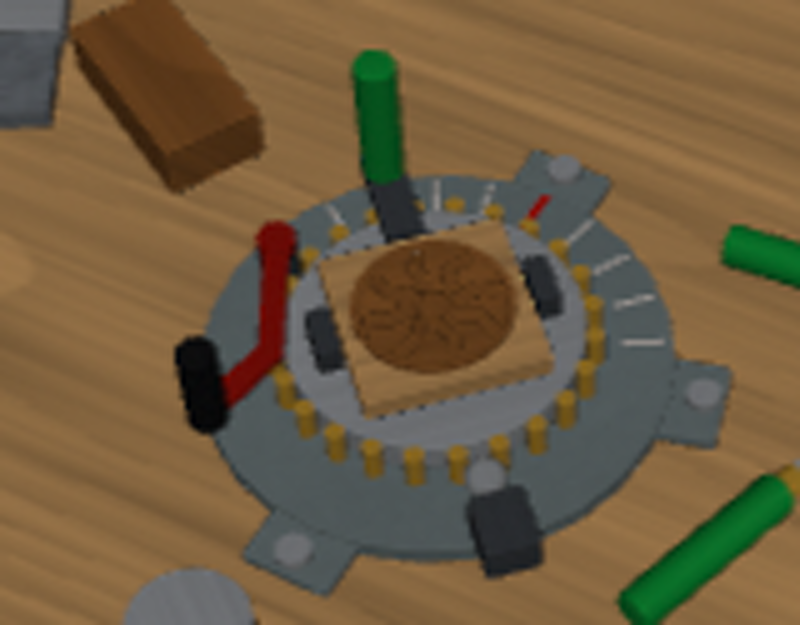

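View pics/tc13.png

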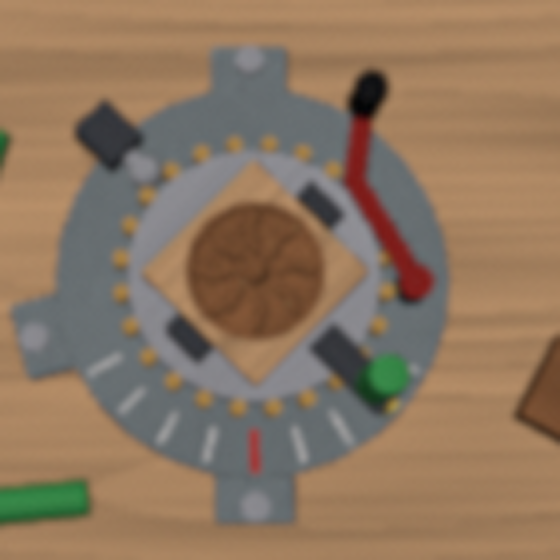

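```bash
python3 - <<'E'
from h import *
t=lambda x,y,z:plane('top',((x+.5)/4-.5+295,(y+.5)/4-.5+145),z)
s=lambda x,y,z:plane('scene',((x+.5)/5-.5+215,(y+.5)/5-.5+140),z)
ax=np.array([.563,-.0475])
def pol(p):
    d=p[:2]-ax;return (np.degrees(np.arctan2(d[1],d[0]))%360+.8).round(1),np.hypot(*d).round(4)
print('bend',pol(t(357,183,.045)),pol(s(270,350,.045)))
print('pins',[pol(t(x,y,.036)) for x,y in [(333,168),(378,222),(387,257),(303,152),(387,291),(128,224)]])
k=t(373,80,.091);k2=s(197,346,.091);P=np.array([.5573,-.1447])
for q in(k,k2):print('knob',q,np.degrees(np.arctan2(*(q[:2]-P)[::-1])),np.hypot(*(q[:2]-P)))
print('grip',pol(t(387,373,.128)),pol(s(375,66,.128)),'pointer',pol(t(392,406,.03)))
E
```

```text
bend (np.float64(311.2), np.float64(0.0848)) (np.float64(314.4), np.float64(0.0861))
pins [(np.float64(323.3), np.float64(0.0838)), (np.float64(293.1), np.float64(0.0841)), (np.float64(277.6), np.float64(0.0832)), (np.float64(337.9), np.float64(0.0836)), (np.float64(262.9), np.float64(0.0826)), (np.float64(67.8), np.float64(0.0842))]
knob [ 0.67174446 -0.11851954  0.091     ] 12.885337727950429 0.1174008158550957
knob [ 0.66470979 -0.11939422  0.091     ] 13.257144407442285 0.1103505552632236
grip (np.float64(225.1), np.float64(0.098)) (np.float64(225.2), np.float64(0.0985)) pointer (np.float64(226.2), np.float64(0.1166))
```

```bash
python3 - <<'E'
from station import manip
print(manip.hand_in(), manip.get_state()['t'])
E
```

```text
the job is handed in; nothing more can be done
the job is handed in; nothing more can be done
```

I turned the head three clicks counterclockwise, swung the red lever in until it stopped, let go and handed the job in at about 12.8 s.

**Final checks**
- **Head:** after release, both cameras put the grip at 45° from the red mark (measured 45.1° and 45.2°). The top picture has the pointer at the third white tick (46.2°).
- **Lever:** it met a hard stop, with about 29 N at the wrist. The bend in the lever, where I take its steel pin to be, lies on the rim-pin circle in the gap between two brass pins. I did not try turning the locked head.
- **Robot:** it is clear of the stand and touching nothing.
- **Other things:** the arm never came down near the tools. They look unmoved in the parts I could see in the last pictures, but I did not measure them.

**What went wrong or disagreed**
- **First lever pass:** it missed because the fingers went over the knob without touching it. In the pictures the fingertips sit about 27 mm higher than the reported tool position and the stated finger length imply. I went back, lowered the gripper about 28 mm and repeated the push.
- **Knob position:** the two cameras differ by about 7 mm along the lever. They agree on its closed angle within 0.4°.

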